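# Seat a milling blank in its loader and latch it

## Robot

A 6-joint arm with a two-finger parallel gripper is mounted at the origin on the work surface. World frame = base frame: x ahead of the robot, y to its left, z up, the work surface at z = 0. Lengths are in m, angles in degrees, forces in N, time in s.
With the tool pointing down it reaches from about 0.225 to 0.725 m from the base axis. Payload 3.1 kg.
Tool frame: the origin (TCP) lies at the very end of the fingers, on their centre line; the grasp point (between the pads) lies 19 mm behind it; y points along the fingers, z is the direction in which the jaws open and shut, and the axes are right-handed (so a half turn about y gives the same grasp; the last joint's range is limited). The gripper opens to 85 mm and grips with 20 to 120 N. Pads are 22 mm wide; open, the fingers measure 114 mm over their backs; the gripper's body (76 mm by 85 mm) begins 54 mm behind the grasp point. The pads swing forward as they close: fully open they stand 13 mm farther back than shut.
Start: joints at [68.193, 2.75, 5.684, 92.934, 0, 82.678], TCP at [0.131, 0.508, 0.231] pointing down, gripper open.
Joint ranges: [-166.93, 166.93], [-56.73, 111.36], [-69.38, 81.34], [-121.58, 131.49], [-85.45, 84.26], [-180, 180]. Speed limits (degrees/s): [159.86, 159.86, 180, 180, 180, 180].

## Interface

Orientations are given as [roll, pitch, yaw] about the fixed x, y, z axes, in that order (R = Rz(yaw) Ry(pitch) Rx(roll)).
In Python, from rig import env gives the robot as it stands. The module is installed in compiled form; this text tells all that it offers.
- The arm moves only by the tool arm_command, never from a script. Its argument "rows" is a list of rows, each a list of 4 numbers: the shift along the world's x, y, z in mm, then the turn about the world's z in units of 5 degrees (1.0 is 5 degrees). A call has 1 to 20 rows; each row is the pose to reach, as a shift and turn from the pose commanded when the call began; what a row does not reach only later rows make up. A row lasts 1/12 s, in which the tool goes at most 41.7 mm and 7.16 degrees, less where a joint would pass 70% of its speed; a pose out of reach is approached as far as the arm can. A call with a gripper value outside its range is refused whole. "fingers" is the finger opening in mm, from 0 to 85.4, set as the call begins (left out, the last holds). The fingers move at their own pace and stop on an object; the grip force is fixed at half the most. Time passes only in rows, so rows that repeat a pose let the fingers close. It gives the time, the measured TCP pose, the force and the opening at its end, in the units of the state.
- env.get_state(): the state, without advancing time (a new reading comes with each control period).
- env.snapshot(name): name is "side" or "top"; returns a dict with "image" (384x512x3 uint8, blue, green, red), "K" (3x3 intrinsics, pixels), "D" ([k1, k2, p1, p2, k3] as OpenCV has them; the pictures are not rectified), "eye" and "rotation" of the camera in the world. Camera axes: x right, y down, z forward; pixel columns grow to the right and rows downward; lengths in m; the calibration is good to about 2 mm. A picture is of the moment at which its call begins. There is no depth.
- env.job_done(): hands the job in, once; it reports no verdict.
Trained networks look in a picture, given as the dict that the camera call returned (one of the last four; its "shot" number tells which), for a name from the list of things; names that differ only in an ending like _2 or _b are one class to them, and where a whole thing is asked for, a point or a joint stands for the part that bears it (a point fixed in the world has none). Each returns a list of dicts, best first, with "confidence" (0 to 1); they miss things now and then, are a little off and sometimes report something else, mostly with a low value. They report only what shows in the picture. A call takes as long as a camera call. They do not tell look-alikes from the thing itself.
- env.cut_out(picture, target): "region" (384x512 bool, what is visible of it) and "bbox" ([centre column, centre row, width, height] in pixels, round what is visible of it).
- env.mark_of(picture, target): "location" ([row, column] in pixels: a listed point, or the origin of a listed thing).
The state is a dict: "time_s": time; "joint_pos": joint angles; "qd": joint speeds; "tau": joint torques, N m; "eef_pos": TCP position; "ee_rot": TCP orientation; "ft_force": force on the tool from outside, world axes, zero at the start; "torque": the same for the moment, N m; "opening": finger opening in m.
Only numpy, scipy, OpenCV 4.12 (cv2) and the standard library are available. Lean on these libraries where they do the work, as an engineer would, in place of code of your own. Each camera call takes 0.05 s, during which the arm holds its last target.

## Task

On the bench is a flat aluminium loader with a round recess. Nudge the pink milling blank across the loader's deck with the fingertips until it drops over the rim and lies flat in the recess; only then push the orange tab fully home so that the steel bar slides over the blank's edge and retains it. Slide the blank, never lift it or knock it off the deck, and leave the tin, the plaster model, the carver and the jar where they stand.

Things in the scene. Friction and masses are not known exactly. Their poses are not given: they have to be found in the camera images.
- loader: Fixed aluminium plate on the bench, 160 (x) by 330 (y) by 24 mm; flat deck 24 mm above the bench. Origin at bench level under the recess centre, z up; in its frame the plate spans x -80..80, y -150..180 mm. The blank starts on the free deck on the +y side and is pushed towards -y; the latch is on the -y side and is pushed towards +y. Place and yaw vary.
- recess (a point): Centre of the round recess's flat dark floor, 12 mm above the bench, 12 mm below the deck; axes as the loader's. The recess is 102 mm in diameter with upright walls and a 1.5 mm chamfer at its rim. A blank pushed over it stays level until about 14 mm from the recess centre, then its leading edge dips and it drops in.
- disc: Pink milling blank, a plain solid disc 98 mm in diameter, 16 mm thick, 100 to 210 g, loose. Origin: centre of its underside, z up. Starts flat on the deck (underside 24 mm above the bench), 85 to 125 mm along the loader's +y from the recess centre and up to 25 mm to either side; may already overhang the rim. Seated, its underside is 12 mm above the bench and it stands 4 mm proud of the deck.
- latch (a joint): Latch travel in m along the loader's +y: 0 drawn back, 0.030 fully home at its stop. Starts at 0 to 0.008; about 2 N friction, no spring. Its steel bar (22 wide, 6 thick, underside 6 mm above the deck) runs in a dark guide (49 wide, 20 high, loader y -95 to -75 mm); bar tip at y -63 mm drawn back, -33 home, over a seated blank's edge. An unseated blank blocks it.
- latch_tab (a point): Centre of the outer face (looking to the loader's -y) of the latch's upright orange tab; it travels with the latch. The tab is 44 wide (loader x), 10 thick (loader y), and rises from 2 to 36 mm above the deck; this point is 20 mm above the deck. Push this face towards the loader's +y.
- tin: Bystander: shallow blue tin with pink wax, 64 mm across, 20 mm high, on the bench on the loader's +x side. Origin at the centre of its underside.
- model: Bystander: grey plaster dental model with pink gum, 56 x 62 x 38 mm, on the bench on the loader's -x side. Origin at the centre of its underside.
- carver: Bystander: wax carver with a purple handle 110 mm long and a steel tip, about 152 mm in all, 9 mm high, lying on the bench on the loader's +x side along its own x (tip to +x). Origin at the middle of the handle's underside.
- jar: Bystander: small amber jar with a white cap, 42 mm across, 50 mm high, standing on the bench on the loader's -x side. Origin at the centre of its underside.
Not all that is in view belongs to the job. Leave any black or green look-alike of the disc alone.

How it is judged (in metres and radians):
On the way, in this order (a step that is already met when the one before it is completed fails the run):
1. the blank lies flat in the recess while the latch is still drawn back (horizontal distance between disc and recess below 0.005 m and z of disc in the frame of loader below 0.0145 m and angle between disc's own z axis and vertical below 0.05 rad and value of joint latch below 0.014 m), for 0.3 s.
2. the latch is pushed home over the seated blank (horizontal distance between disc and recess below 0.005 m and z of disc in the frame of loader below 0.0145 m and angle between disc's own z axis and vertical below 0.05 rad and value of joint latch above 0.026 m), for 0.2 s.
At the end, for the whole second after the job is handed in: The blank lies at rest and flat in the recess (centre within 5 mm of the recess centre, underside within 2.5 mm of the floor, tilt under 0.05 rad) and the latch stands within 4 mm of fully home (all of step 2 and linear speed of disc below 0.02 m/s); the robot touches nothing.
It fails at once if the blank is lifted more than 15 mm off the deck (z of disc in the frame of loader above 0.039 m).
It fails at once if the blank is tipped more than 0.5 rad (angle between disc's own z axis and vertical above 0.5 rad).
It fails at once if the blank is knocked off the deck (z of disc in the frame of loader below 0.008 m).
It fails at once if the tin, model, carver or jar is moved more than 20 mm (distance of any of tin, model, carver, jar from where it was at the start of the episode above 0.02 m).
It also fails if it takes over 48 s, if anything falls off the work surface, if the arm or the gripper's body presses on something with over 40 N, if the wrist force passes 120 N, or if a joint passes its speed limit or range.

## Working session

There is one attempt and no reset: what is moved stays moved. The work goes in short steps, Python scripts to look and compute and a tool call to move; the robot and the scene stay as the last step left them, time stands still between calls to the robot, and variables do not carry over. Pictures are saved under pics/ and viewed, and the job is handed in when it is done.

Besides the shell and the picture viewer there is one more tool, called by a JSON object that holds its "fn" and its "kwargs", one argument or row to a line. arm_command: Moves the arm, as the interface text tells. Its arguments: {"type":"object","properties":{"rows":{"type":"array"},"fingers":{"type":"number"}},"required":["rows"]}

```bash
mkdir -p pics
cat > h.py <<'E'
import numpy as np,cv2
from rig import env
def ray(p,u,v):
    q=cv2.undistortPoints(np.array([[[u,v]]],float),np.array(p["K"],float),np.array(p["D"],float))[0,0]
    d=np.array(p["rotation"])@np.array([q[0],q[1],1.]);return np.array(p["eye"]),d
def at(p,u,v,z):
    e,d=ray(p,u,v);return e+d*(z-e[2])/d[2]
def proj(p,X):
    R=np.array(p["rotation"]).T;t=-R@np.array(p["eye"])
    return cv2.projectPoints(np.array(X,float).reshape(-1,1,3),cv2.Rodrigues(R)[0],t,np.array(p["K"],float),np.array(p["D"],float))[0].reshape(-1,2)
E
python3 - <<'E'
from h import *
s=env.get_state();print({k:np.round(v,3) for k,v in s.items()})
for n in("top","side"):
    p=env.snapshot(n);cv2.imwrite(f"pics/{n}0.png",p["image"]);print(n,np.round(p["eye"],3))
    for t in["loader","recess","disc","latch_tab","tin","model","carver","jar"]:
        try:
            m=env.mark_of(p,t);print(t,[(np.round(x["location"],1),round(x["confidence"],2)) for x in m[:3]])
        except Exception as e: print(t,e)
        if t in("disc","loader","latch_tab"):
            print('  box',[(np.round(x["bbox"],1),round(x["confidence"],2)) for x in env.cut_out(p,t)[:3]])
E
```

```text
{'time_s': np.float64(0.0), 'joint_pos': array([ 6.8194e+01,  2.7930e+00,  5.5910e+00,  9.2932e+01, -3.0000e-03,
        8.2678e+01]), 'qd': array([ 0.056,  0.05 , -0.051, -0.017,  0.058, -0.059]), 'tau': array([ 0.0000e+00, -3.3879e+01,  3.2001e+01,  2.0000e-02, -0.0000e+00,
        0.0000e+00]), 'eef_pos': array([0.131, 0.508, 0.23 ]), 'ee_rot': array([-9.0133e+01,  1.5000e-02, -1.4484e+01]), 'ft_force': array([ 0.311, -0.374,  0.271]), 'torque': array([ 0.03 , -0.019,  0.015]), 'opening': np.float64(0.085)}
top [0.468 0.042 0.804]
loader [(array([201. , 305.5]), 0.82)]
  box [(array([300.8, 200.4, 183.8, 108.5]), 0.58)]
recess [(array([198.6, 310.8]), 0.84)]
disc [(array([178.2, 164.2]), 0.78), (array([206.9, 246.2]), 0.65), (array([250.4, 157.2]), 0.6)]
  box [(array([161.6, 179.1,  44.9,  48.9]), 0.85), (array([155.2, 248.4,  52.9,  51.8]), 0.78), (array([248. , 208.8,  54. ,  50.5]), 0.58)]
latch_tab [(array([182.6, 379.7]), 0.84)]
  box [(array([362.4, 185.6,  47.8,  29. ]), 0.98), (array([245. , 154.2,  76.2,   9.1]), 0.39)]
tin [(array([135. , 324.1]), 0.88)]
model [(array([280.6, 283.5]), 0.67)]
carver [(array([154.6, 252.6]), 0.53)]
jar [(array([257.4, 345.1]), 0.69), (array([152.1, 255.2]), 0.39)]
side [ 0.304 -0.584  0.732]
loader [(array([247.4, 275. ]), 0.63)]
  box [(array([276.6, 249.2, 156.3, 146.7]), 0.61), (array([230.5, 285. ,  19.4,  31.7]), 0.58)]
recess [(array([242. , 275.2]), 0.84)]
disc [(array([159.1, 241.8]), 0.94), (array([199.5, 242. ]), 0.82), (array([166.9, 186. ]), 0.69)]
  box [(array([187.1, 165.5,  42.6,  28.6]), 0.94), (array([244.4, 155.8,  40.4,  31.5]), 0.93), (array([241.7, 201.6,  49.6,  41.9]), 0.63)]
latch_tab [(array([285.1, 317.3]), 0.89)]
  box [(array([309.6, 277.9,  41.9,  39.8]), 0.72)]
tin [(array([245.9, 340.5]), 0.6)]
model [(array([253.7, 192.8]), 0.67)]
carver [(array([201.9, 296.9]), 0.54), (array([244.7, 277.3]), 0.44)]
jar [(array([291.6, 232.1]), 0.73)]
```

View pics/top0.png

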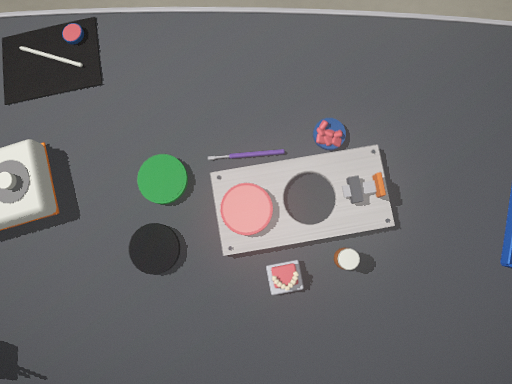

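View pics/side0.png

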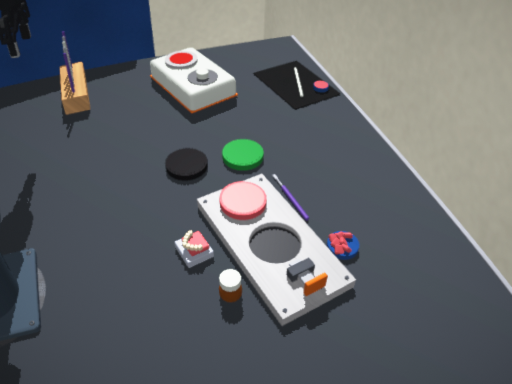

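```bash
cat > m.py <<'E'
from h import *
from scipy.optimize import least_squares
def pinkc(p,ztop):
    hsv=cv2.cvtColor(p["image"],cv2.COLOR_BGR2HSV)
    m=(((hsv[...,0]<8)|(hsv[...,0]>168))&(hsv[...,1]>70)&(hsv[...,2]>120)).astype(np.uint8)
    n,l,st,c=cv2.connectedComponentsWithStats(m)
    return m,l,st,c
if __name__=="__main__":
  for n in("top","side"):
    p=env.snapshot(n)
    print(n)
    for t,z in (("recess",.012),("latch_tab",.044),("tin",0),("model",0),("carver",0),("jar",0)):
        x=env.mark_of(p,t)[0]["location"];print(t,np.round(at(p,x[1],x[0],z)*1e3,1))
    m,l,st,c=pinkc(p,.04)
    for i in np.argsort(-st[1:,4])[:3]+1:
        ct=cv2.findContours((l==i).astype(np.uint8),cv2.RETR_EXTERNAL,cv2.CHAIN_APPROX_NONE)[0][0][:,0]
        P=np.array([at(p,u,v,.04)[:2] for u,v in ct]);(cx,cy),r=cv2.minEnclosingCircle(P.astype(np.float32))
        print("pink",st[i],np.round([cx*1e3,cy*1e3,r*1e3],1))
    if n=="top":
        for uv in [(211,169),(380,147),(394,229),(223,254)]: print(uv,np.round(at(p,*uv,.024)*1e3,1))
        c=p["image"][130:270,190:410];cv2.imwrite("pics/crop0.png",cv2.resize(c,None,fx=3.6,fy=3.6,interpolation=cv2.INTER_CUBIC))
    else:
        c=p["image"][165:325,180:380];cv2.imwrite("pics/crop1.png",cv2.resize(c,None,fx=3.6,fy=3.6,interpolation=cv2.INTER_CUBIC))
E
python3 m.py
```

```text
topTraceback (most recent call last):
  File "m.py", line 13, in <module>
    x=env.mark_of(p,t)[0]["location"];print(t,np.round(at(p,x[1],x[0],z)*1e3,1))
                                                       ~~^^^^^^^^^^^^^^^
  File "h.py", line 7, in at
    e,d=ray(p,u,v);return e+d*(z-e[2])/d[2]
                                       ~^^^
IndexError: invalid index to scalar variable.
```

```bash
python3 -c "
from h import *
for n in('top','side'):
  p=env.snapshot(n);print({k:v for k,v in p.items() if k!='image'})"
```

```text
{'K': array([[413.75429081,   0.        , 258.10782329],
       [  0.        , 413.75429081, 187.71729415],
       [  0.        ,   0.        ,   1.        ]]), 'D': array([-0.11577001,  0.        ,  0.        ,  0.        ,  0.        ]), 'eye': array([0.46822388, 0.04214276, 0.80448583]), 'rotation': array([-172.47720122,    0.17667382,  -88.74503246]), 'shot': 4}
{'K': array([[473.99936493,   0.        , 249.29305176],
       [  0.        , 473.99936493, 194.92659317],
       [  0.        ,   0.        ,   1.        ]]), 'D': array([-0.18516689,  0.        ,  0.        ,  0.        ,  0.        ]), 'eye': array([ 0.30391454, -0.58353462,  0.73189572]), 'rotation': array([-134.80424597,   -0.79336591,  -19.48436785]), 'shot': 5}
```

```bash
cat >> h.py <<'E'
from scipy.spatial.transform import Rotation
_s=env.snapshot
class E2:
    def __getattr__(s,k): return getattr(env0,k)
def fixed(n):
    return _s(n)
def RR(p): return Rotation.from_euler('xyz',p["rotation"],degrees=True).as_matrix()
E
sed -i 's/np.array(p\["rotation"\])/RR(p)/' h.py; sed -i '/^_s=/d;/^class E2/,/^    return _s/d' h.py; cat h.py; python3 m.py
```

```text
import numpy as np,cv2
from rig import env
def ray(p,u,v):
    q=cv2.undistortPoints(np.array([[[u,v]]],float),np.array(p["K"],float),np.array(p["D"],float))[0,0]
    d=RR(p)@np.array([q[0],q[1],1.]);return np.array(p["eye"]),d
def at(p,u,v,z):
    e,d=ray(p,u,v);return e+d*(z-e[2])/d[2]
def proj(p,X):
    R=RR(p).T;t=-R@np.array(p["eye"])
    return cv2.projectPoints(np.array(X,float).reshape(-1,1,3),cv2.Rodrigues(R)[0],t,np.array(p["K"],float),np.array(p["D"],float))[0].reshape(-1,2)
from scipy.spatial.transform import Rotation
def RR(p): return Rotation.from_euler('xyz',p["rotation"],degrees=True).as_matrix()
top
recess [552.6 -53.2  12. ]
latch_tab [ 579.1 -177.8   44. ]
tin [689. -86.   0.]
model [4.031e+02 2.000e-01 0.000e+00]
carver [641.6  58.6   0. ]
jar [ 439.8 -123.6    0. ]
pink [ 221  183   52   52 1966] [529.9  68.   48.7]
pink [316 120  26  27 415] [675.6 -86.9  29.7]
pink [271 263  25  23 343] [415.   -3.6  23.8]
(211, 169) [605.5 137.9  24. ]
(380, 147) [ 656.3 -188.9   24. ]
(394, 229) [ 497.6 -213.4   24. ]
(223, 254) [444.8 109.7  24. ]
side
recess [564.4 -46.9  12. ]
latch_tab [ 581.7 -176.6   44. ]
tin [684.3 -82.2   0. ]
model [399.7  -9.9   0. ]
carver [642.9  55.4   0. ]
jar [ 442.7 -119.4    0. ]
pink [220 181  46  39 448] [527.4  62.8  56.4]
pink [329 232  23  22 344] [ 671.2 -106.8   31.2]
pink [188 231  21  25 289] [405.9 -17.7  29.9]
```

View pics/crop0.png

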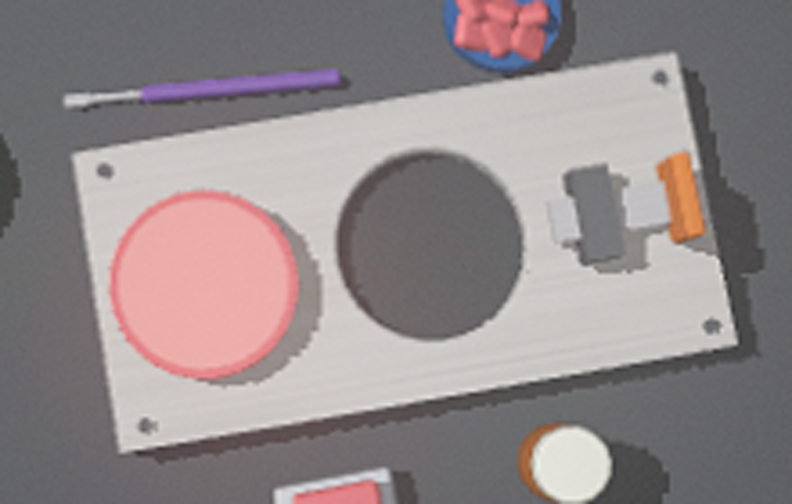

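View pics/crop1.png

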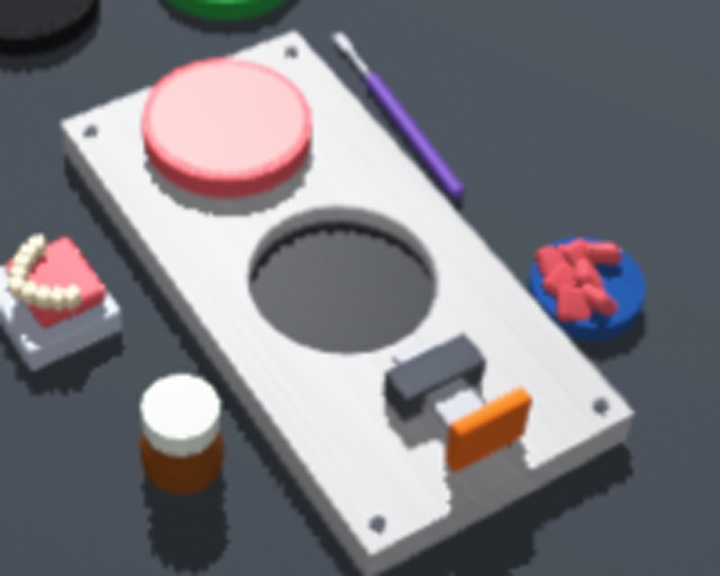

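```bash
cat > f.py <<'E'
from h import *
from scipy.optimize import least_squares
p=env.snapshot("top");im=p["image"]
hsv=cv2.cvtColor(im,cv2.COLOR_BGR2HSV)
def circ(P):
    c0=P.mean(0)
    r=least_squares(lambda x:np.hypot(P[:,0]-x[0],P[:,1]-x[1])-x[2],[*c0,.05],loss="soft_l1",f_scale=.001);return r.x,np.abs(r.fun).mean()
m=((hsv[...,1]<40)&(hsv[...,2]>135)).astype(np.uint8)
cs,h=cv2.findContours(m,cv2.RETR_CCOMP,cv2.CHAIN_APPROX_NONE)
for i,c in enumerate(cs):
    a=cv2.contourArea(c)
    if a<800: continue
    W=np.array([at(p,u,v,.024)[:2] for u,v in c[:,0]]).astype(np.float32)
    b=cv2.boundingRect(c);print(b,a,"hole" if h[0][i][3]>=0 else "outer")
    if h[0][i][3]>=0: print(" circle mm",np.round(np.array(circ(W)[0])*1e3,1),circ(W)[1])
    elif b[0]>190 and b[0]+b[2]<420: r=cv2.minAreaRect(W);print(" rect",np.round(np.array(r[0])*1e3,1),np.round(np.array(r[1])*1e3,1),r[2])
mm=(((hsv[...,0]<8)|(hsv[...,0]>168))&(hsv[...,1]>50)&(hsv[...,2]>120)).astype(np.uint8)
n,l,st,c=cv2.connectedComponentsWithStats(mm);i=np.argmax(st[1:,4])+1
ct=cv2.findContours((l==i).astype(np.uint8),cv2.RETR_EXTERNAL,cv2.CHAIN_APPROX_NONE)[0][0][:,0]
W=np.array([at(p,u,v,.040)[:2] for u,v in ct]);print("disc",st[i],np.round(np.array(circ(W)[0])*1e3,1))
mo=((hsv[...,0]>5)&(hsv[...,0]<20)&(hsv[...,1]>150)&(hsv[...,2]>120)).astype(np.uint8)
n,l,st,c=cv2.connectedComponentsWithStats(mo)
for i in np.argsort(-st[1:,4])[:3]+1: print("orange",st[i],c[i])
E
python3 f.py
```

```text
(266, 260, 37, 35) 922.0 outer
 rect [404.8  -5.1] [55.5 61.4] 11.639095306396484
(210, 144, 185, 112) 14029.0 outer
 rect [552.1 -36.3] [161.4 331.8] 10.955545425415039
(219, 182, 55, 55) 2284.0 hole
 circle mm [531.3  68.4  51.1] 0.0004846714867406353
(283, 171, 53, 54) 2195.0 hole
 circle mm [554.5 -50.2  50.4] 0.0005126080127605471
(0, 139, 45, 86) 2907.0 outer
(0, 0, 512, 26) 7250.5 outer
disc [ 220  183   53   53 2184] [529.8  67.8  48.1]
orange [373 173  12  24 178] [379.01685393 184.47191011]
orange [ 41 142  18  73 115] [ 51.06956522 180.57391304]
orange [335 251   5  15  20] [336.4  258.25]
```

The blank is the pink disc on the deck, at top-view px (247,209). Things it could be mistaken for are the green disc (162,180), the black disc (155,249), the red lid on the white box (side view 181,59) and the wax in the tin (330,134). The close crop confirms pink, 98 mm across, sitting on the deck.

Fitted loader pose: recess at (554.7, -50.5), yaw 10.9°. The disc is at loader (-2, 121), which is within its stated range.

I'll move to a point behind the blank.

{"fn": "arm_command", "kwargs": {
  "rows": [
    [30,-30,0,-1.4],
    [60,-60,0,-2.8],
    [90,-85,0,-4.2],
    [118,-112,0,-5.6],
    [146,-140,0,-7],
    [174,-168,0,-8.4],
    [202,-195,0,-9.8],
    [230,-222,0,-11.2],
    [258,-250,0,-12.9],
    [290,-275,-20,-12.9],
    [320,-300,-40,-12.9],
    [350,-330,-70,-12.9],
    [383,-358,-110,-12.9],
    [383,-358,-140,-12.9],
    [383,-358,-170,-12.9],
    [383,-358,-180,-12.9],
    [383,-358,-180,-12.9],
    [383,-358,-180,-12.9]
  ],
  "fingers": 40
}}

```text
time_s: 3.65
eef_pos: [0.5133, 0.15, 0.0504]
ee_rot: [-90.2, 0.0, -79.0]
ft_force: [0.2, 0.7, 1.1]
opening: 0.0398
```

Run:
```python
from h import *
s=env.get_state();T=np.array(s["eef_pos"]);R=Rotation.from_euler('xyz',s["ee_rot"],degrees=True).as_matrix()
for n in("top","side"):
    p=env.snapshot(n);c=proj(p,[T,T+R@[0,0,.02],T-R@[0,0,.02]])
    im=p["image"].copy();a,b=c[0].astype(int);x0,y0=max(a-70,0),max(b-70,0)
    for u,v in c: cv2.circle(im,(int(round(u)),int(round(v))),1,(0,255,0),-1)
    cv2.imwrite(f"pics/{n}1.png",cv2.resize(im[y0:y0+140,x0:x0+180],None,fx=4.2,fy=4.2));print(c,x0,y0)
```

```text
[[200.90438272 216.017002  ]
 [199.24707676 205.27237208]
 [202.58172398 226.82643271]] 130 146
[[222.97459459 170.08831894]
 [231.10329941 167.06387935]
 [214.73417808 173.15872978]] 152 100
```

View pics/side1.png

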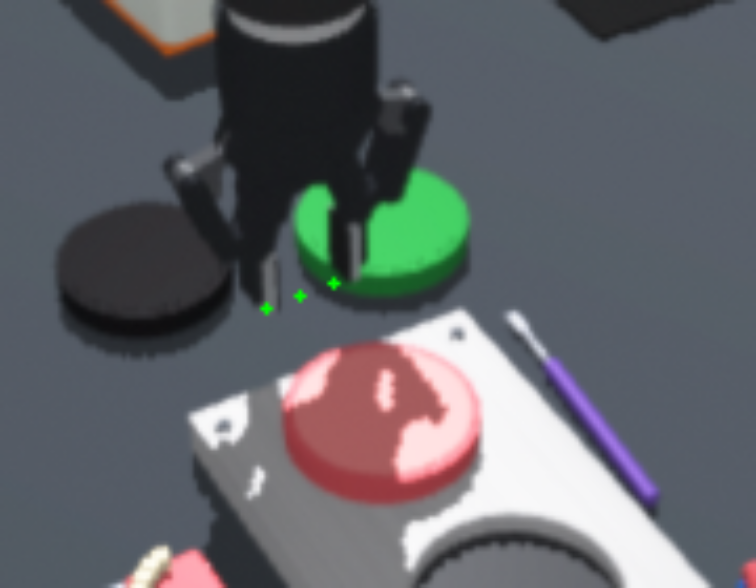

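View pics/top1.png

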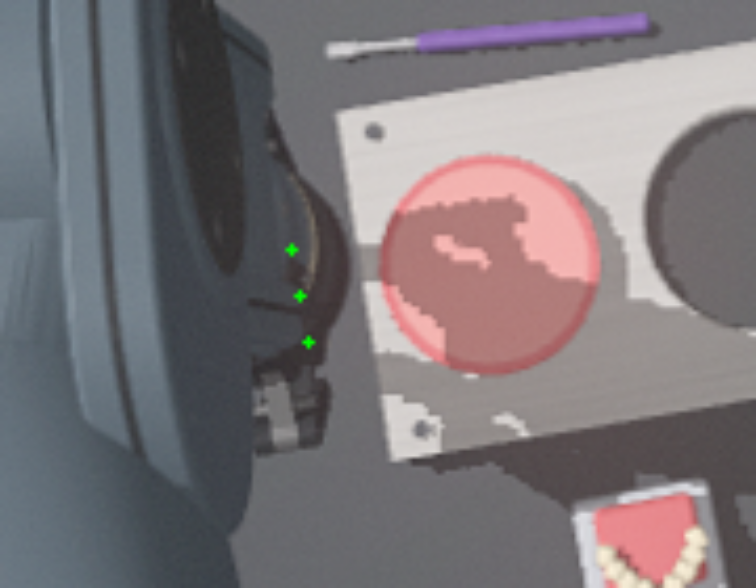

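{"fn": "arm_command", "kwargs": {
  "rows": [
    [0,0,-10,0],
    [0,0,-20,0],
    [2,-10,-20,0],
    [4,-20,-20,0],
    [5,-24,-20,0],
    [6,-27,-20,0],
    [6.6,-30,-20,0],
    [7.2,-33,-20,0],
    [7.8,-36,-20,0],
    [8.5,-39,-20,0],
    [9,-42,-20,0],
    [9.7,-45,-20,0],
    [10.3,-48,-20,0],
    [11,-51,-20,0],
    [11.7,-54,-20,0],
    [12.4,-57,-20,0],
    [13,-60,-20,0],
    [14,-63,-20,0],
    [14,-63,-20,0]
  ]
}}

```text
time_s: 5.33
eef_pos: [0.5285, 0.0865, 0.0313]
ee_rot: [-90.0, -0.0, -79.0]
ft_force: [-1.1, -0.1, 0.9]
opening: 0.0399
```

```bash
cat > d.py <<'E'
from h import *
import sys
k=sys.argv[1];ztop=float(sys.argv[2])
s=env.get_state();print(s["time_s"],np.round(s["eef_pos"],4),np.round(s["ft_force"],1))
O=np.array([.5547,-.0505]);a=np.radians(10.9);ex=np.array([np.cos(a),np.sin(a)]);ey=np.array([-np.sin(a),np.cos(a)])
r=np.array(s["eef_pos"])[:2]-O;print("tool loader",np.round([r@ex*1e3,r@ey*1e3],1))
for n in("top","side"):
    p=env.snapshot(n)
    x0,y0=(190,130) if n=="top" else (180,150)
    cv2.imwrite(f"pics/{n}{k}.png",cv2.resize(p["image"][y0:y0+150,x0:x0+210],None,fx=3.6,fy=3.6,interpolation=cv2.INTER_CUBIC))
    for x in env.cut_out(p,"disc")[:3]:
        hs=cv2.cvtColor(p["image"],cv2.COLOR_BGR2HSV)[x["region"]];col=np.median(hs,0)
        if 12<col[0]<165 or col[1]<60: continue
        ct=max(cv2.findContours(x["region"].astype(np.uint8),cv2.RETR_EXTERNAL,cv2.CHAIN_APPROX_NONE)[0],key=len)[:,0]
        e=cv2.fitEllipse(ct);q=at(p,*e[0],ztop)[:2]-O;print(n,"disc loader (ellipse)",np.round([q@ex*1e3,q@ey*1e3],1),np.round(e[1],1))
    m=env.mark_of(p,"latch_tab")
    if m: x=m[0]["location"];q=at(p,x[1],x[0],.044)[:2]-O;print(n,"tab loader",np.round([q@ex*1e3,q@ey*1e3],1))
E
python3 d.py 2 0.040
```

```text
5.3333 [0.5285 0.0865 0.0313] [-1.1 -0.1  0.9]
tool loader [  0.2 139.5]
top disc loader (ellipse) [-1.4 68.9] [33.4 56.5]
top tab loader [  -0.9 -128.9]
side disc loader (ellipse) [-1.7 77.3] [38.9 47.4]
side tab loader [  -2.  -136.4]
```

View pics/top2.png

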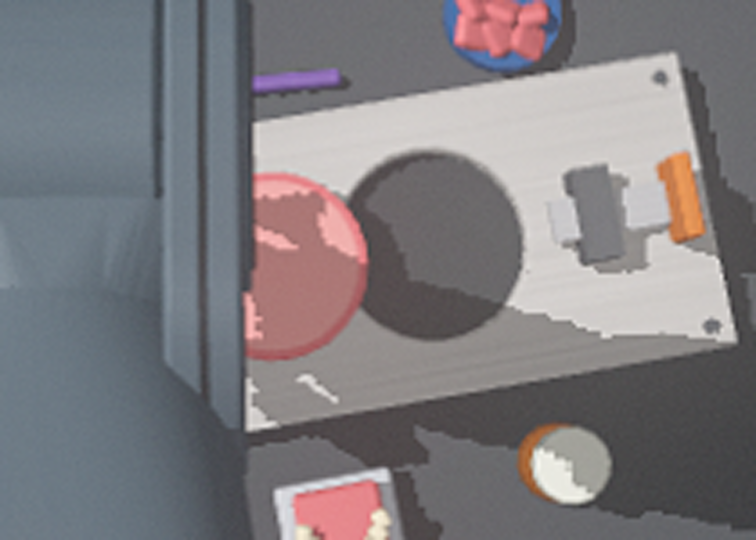

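View pics/side2.png

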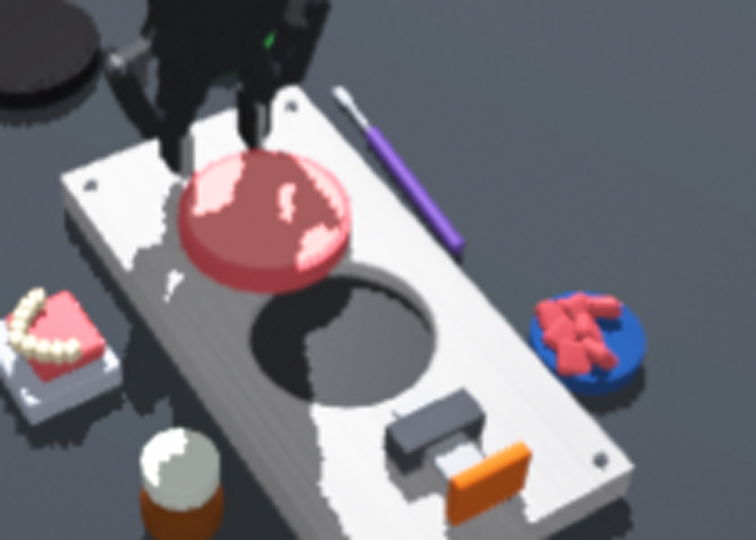

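{"fn": "arm_command", "kwargs": {
  "rows": [
    [0.6,-3,0,0],
    [1.2,-6,0,0],
    [1.7,-9,0,0],
    [2.3,-12,0,0],
    [2.9,-15,0,0],
    [3.5,-18,0,0],
    [4,-21,0,0],
    [4.6,-24,0,0],
    [5.2,-27,0,0],
    [5.8,-30,0,0],
    [6.4,-33,0,0],
    [7,-36,0,0],
    [7.5,-39,0,0],
    [8.1,-42,0,0],
    [8.7,-45,0,0],
    [9.2,-48,0,0],
    [9.6,-50,0,0],
    [9.6,-50,0,0]
  ]
}}

```text
time_s: 7.13
eef_pos: [0.5381, 0.0367, 0.0313]
ee_rot: [-90.0, -0.0, -79.0]
ft_force: [0.1, 0.6, 0.4]
opening: 0.0401
```

```bash
python3 d.py 3 0.040
```

```text
7.1333 [0.5381 0.0367 0.0313] [0.1 0.6 0.4]
tool loader [ 0.2 88.8]
top tab loader [   0.6 -135.5]
side disc loader (ellipse) [-2.5 26.9] [42.5 50. ]
side tab loader [   2.  -133.2]
```

View pics/side3.png

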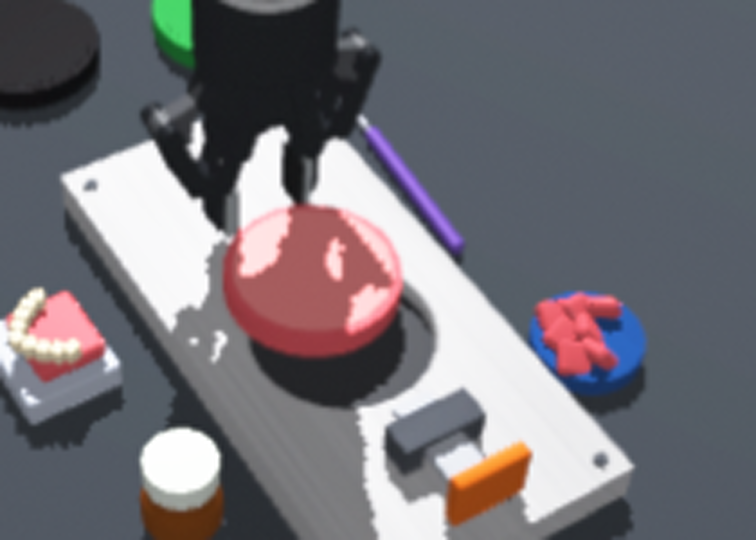

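View pics/top3.png

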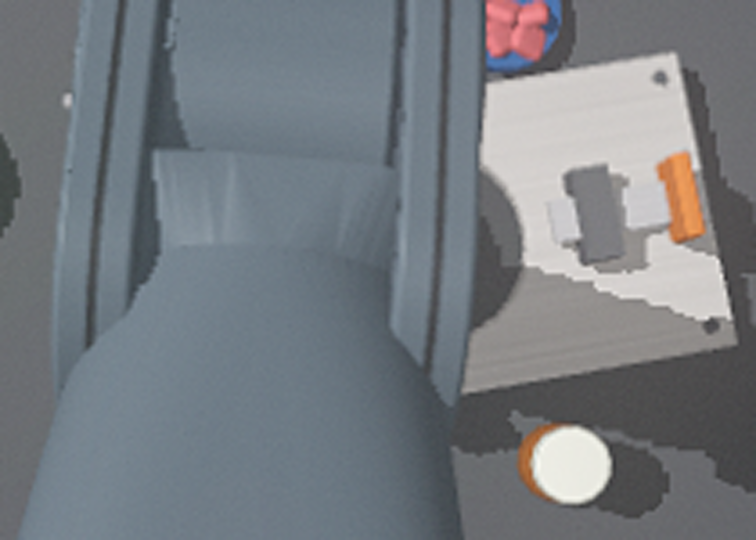

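{"fn": "arm_command", "kwargs": {
  "rows": [
    [0.5,-2,0,0],
    [1,-4,0,0],
    [1.5,-6,0,0],
    [2,-8,0,0],
    [2.4,-10,0,0],
    [2.8,-12,0,0],
    [3.2,-14,0,0],
    [3.6,-16,0,0],
    [4,-18,0,0],
    [4.4,-20,0,0],
    [4.4,-20,0,0],
    [4.4,-20,0,0]
  ]
}}

```text
time_s: 8.43
eef_pos: [0.5425, 0.0168, 0.0313]
ee_rot: [-90.0, -0.1, -79.0]
ft_force: [0.2, 0.3, -0.1]
opening: 0.0399
```

```bash
python3 d.py 4 0.040
```

```text
8.4333 [0.5425 0.0168 0.0313] [ 0.2  0.3 -0.1]
tool loader [ 0.7 68.4]
top tab loader [ 1.00e-01 -1.32e+02]
side disc loader (ellipse) [-2.2  4.9] [47.  49.7]
side tab loader [   2.  -134.4]
```

View pics/side4.png

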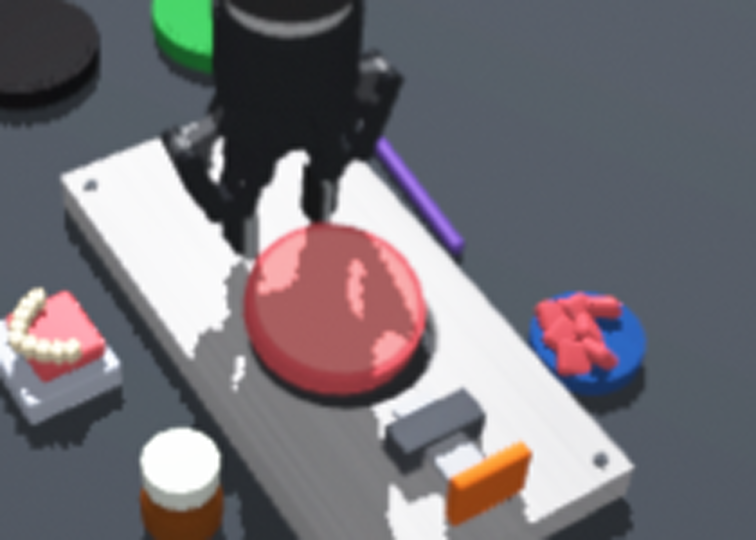

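{"fn": "arm_command", "kwargs": {
  "rows": [
    [0.4,-2,0,0],
    [0.8,-4,0,0],
    [1.2,-6,0,0],
    [1.6,-8,0,0],
    [1.6,-8,0,0],
    [1.6,-8,0,0],
    [1.6,-8,0,0]
  ]
}}

```text
time_s: 9.32
eef_pos: [0.5441, 0.0091, 0.0314]
ee_rot: [-90.0, -0.0, -79.0]
ft_force: [0.5, 0.2, -0.4]
opening: 0.04
```

```bash
python3 d.py 5 0.028
```

```text
9.3167 [0.5441 0.0091 0.0314] [ 0.5  0.2 -0.4]
tool loader [ 0.9 60.5]
top tab loader [  -0.3 -132.9]
side disc loader (ellipse) [1.6 4.5] [45.9 50.1]
side tab loader [  -0.4 -130.8]
```

View pics/side5.png

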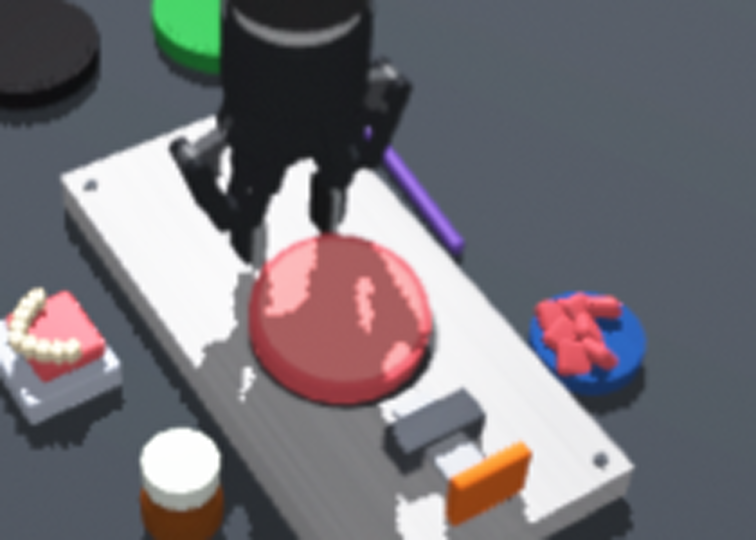

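{"fn": "arm_command", "kwargs": {
  "rows": [
    [0.2,-1,0,0],
    [0.4,-2,0,0],
    [0.6,-3,0,0],
    [0.8,-4,0,0],
    [0.8,-4,0,0],
    [0.8,-4,0,0]
  ]
}}

```text
time_s: 10.12
eef_pos: [0.5446, 0.0052, 0.0312]
ee_rot: [-90.0, -0.0, -79.0]
ft_force: [-1.1, 0.1, -0.2]
opening: 0.0402
```

```bash
python3 d.py 6 0.028
```

```text
10.1167 [0.5446 0.0052 0.0312] [-1.1  0.1 -0.2]
tool loader [ 0.6 56.6]
top tab loader [   1.6 -132.2]
side disc loader (ellipse) [1.7 1.7] [46.1 50.7]
```

View pics/side6.png

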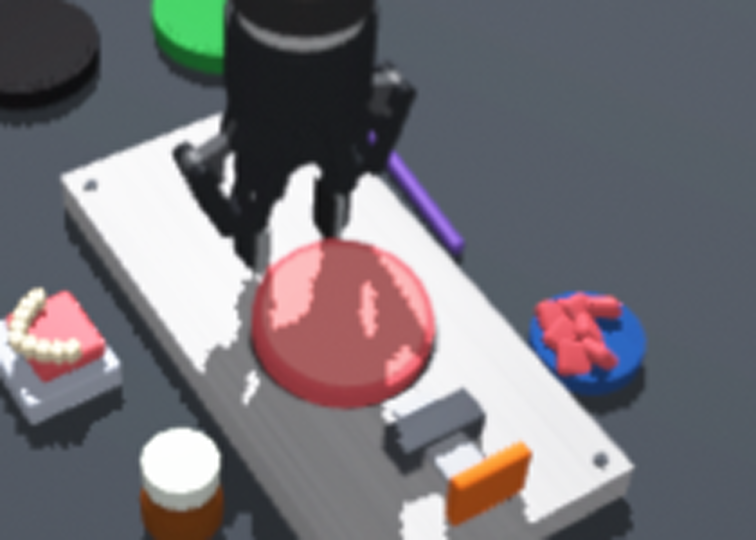

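{"fn": "arm_command", "kwargs": {
  "rows": [
    [0.2,-1,0,0],
    [0.4,-2,0,0],
    [0.6,-3,0,0],
    [0.8,-4,0,0],
    [0.8,-4,0,0],
    [0.8,-4,0,0]
  ]
}}

```text
time_s: 10.92
eef_pos: [0.5459, 0.001, 0.0316]
ee_rot: [-90.0, -0.0, -79.0]
ft_force: [-0.3, 0.8, 0.5]
opening: 0.04
```

```bash
python3 d.py 7 0.028
```

```text
10.9167 [0.5459 0.001  0.0316] [-0.3  0.8  0.5]
tool loader [ 1.1 52.2]
top tab loader [  -0.2 -133.4]
side disc loader (ellipse) [-0.5 -4.9] [39.6 50.6]
side tab loader [   4.7 -131.6]
```

View pics/side7.png

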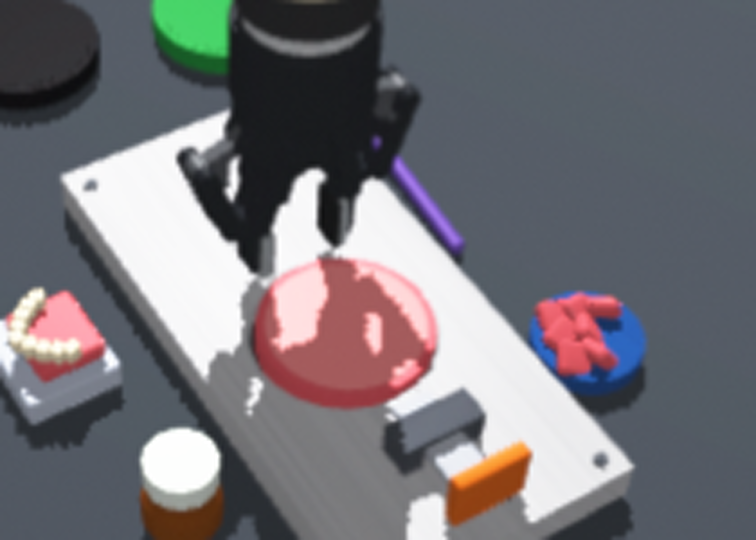

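{"fn": "arm_command", "kwargs": {
  "rows": [
    [-2,10,0,0],
    [-4,20,5,0],
    [-4,20,40,0],
    [-4,20,80,0],
    [-20,60,120,0],
    [-30,95,130,0],
    [-40,135,130,0],
    [-50,170,130,0],
    [-50,170,130,0]
  ]
}}

```text
time_s: 11.97
eef_pos: [0.4934, 0.178, 0.1632]
ee_rot: [-89.9, 0.2, -78.6]
ft_force: [-0.1, -0.4, 0.2]
opening: 0.0402
```

```bash
python3 d.py 8 0.028; python3 f.py | grep -v outer
```

```text
11.9667 [0.4934 0.178  0.1632] [-0.1 -0.4  0.2]
tool loader [-17. 236.]
top disc loader (ellipse) [1.5 0.4] [49.  50.8]
top tab loader [   5.6 -133.2]
side tab loader [   0.2 -130.9]
 rect [404.7  -4.9] [55.7 61. ] 12.21544075012207
 rect [552.1 -36.4] [162.2 332.1] 10.990287780761719
(282, 170, 55, 55) 2279.0 hole
 circle mm [555.5 -51.1  51.4] 0.0005243709051052887
disc [ 284  171   52   52 2154] [554.4 -49.2  48.1]
orange [373 173  12  24 164] [379.09146341 184.20731707]
orange [334 250   6  17  36] [336.44444444 258.16666667]
orange [341 249   1   1   1] [341. 249.]
```

View pics/side8.png

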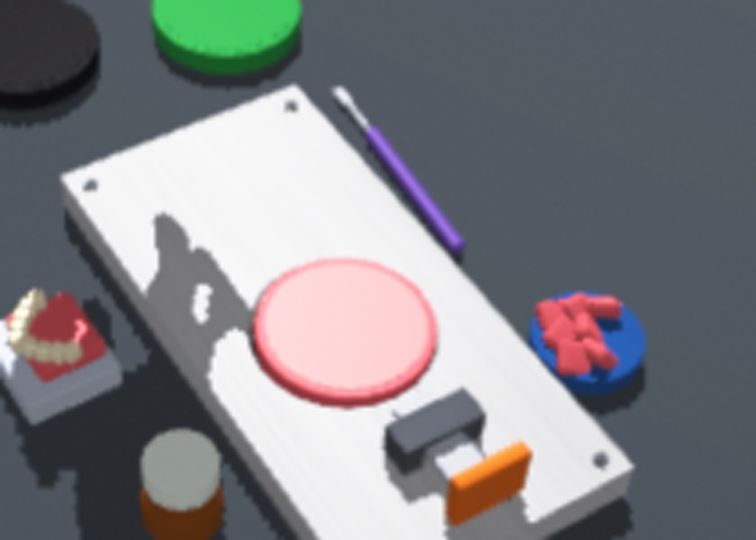

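View pics/top8.png

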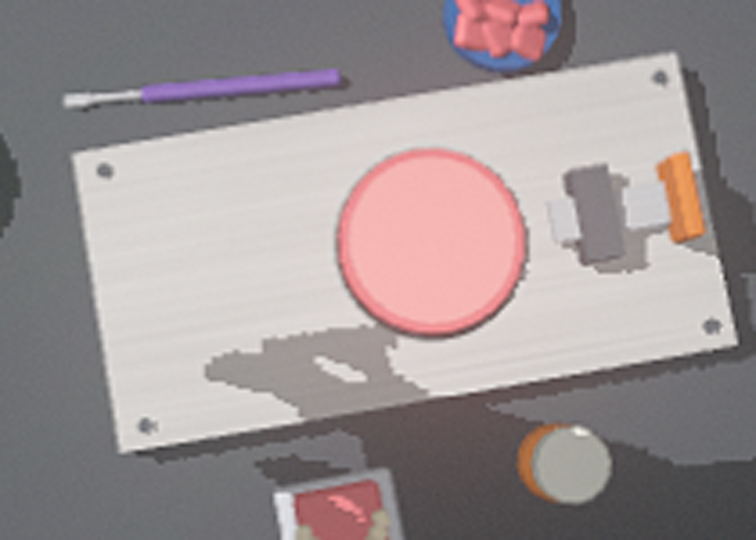

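{"fn": "arm_command", "kwargs": {
  "rows": [
    [8,-35,0,0],
    [16,-70,0,0],
    [25,-105,0,0],
    [33,-140,0,0],
    [41,-175,0,0],
    [50,-210,0,0],
    [58,-245,0,0],
    [66,-280,0,0],
    [75,-315,0,0],
    [83,-350,0,0],
    [91,-386,0,0],
    [91,-386,-30,0],
    [91,-386,-65,0],
    [91,-386,-85,0],
    [91,-386,-85,0],
    [91,-386,-85,0]
  ],
  "fingers": 0
}}

```text
time_s: 13.65
eef_pos: [0.5845, -0.2153, 0.0743]
ee_rot: [-90.2, 0.2, -79.1]
ft_force: [-0.6, 0.0, -0.0]
opening: 0.0002
```

```bash
python3 d.py 9 0.028
python3 - <<'E'
from h import *
p=env.snapshot("top");O=np.array([.5547,-.0505]);a=np.radians(10.9)
q=at(p,190+550/3.6,130+222/3.6,.036)[:2]-O;print("bar tip",q@[np.cos(a),np.sin(a)],q@[-np.sin(a),np.cos(a)])
E
```

```text
13.65 [ 0.5845 -0.2153  0.0743] [-0.6  0.  -0. ]
tool loader [  -1.9 -167.4]
top disc loader (ellipse) [ 1.3 -0.3] [50.1 50.7]
top tab loader [  -3.6 -133.4]
side tab loader [  -0.9 -136.9]
bar tip -0.0010518100099290335 -0.0629365268803964
```

View pics/side9.png

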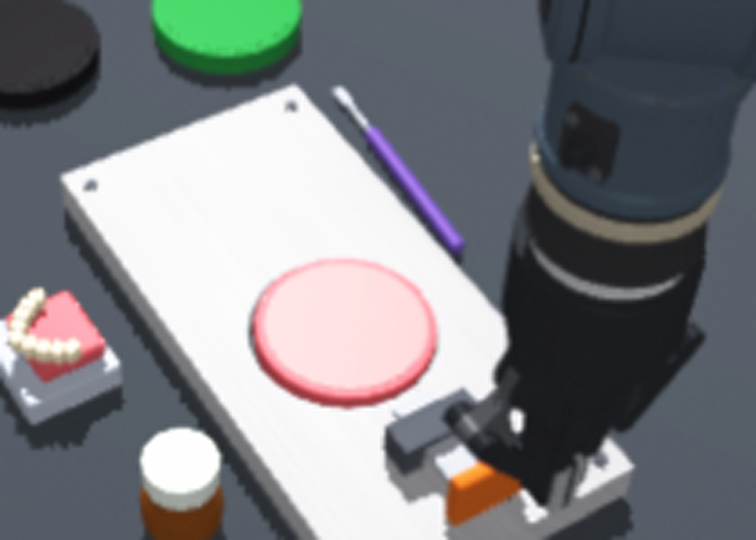

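{"fn": "arm_command", "kwargs": {
  "rows": [
    [0,0,-18,0],
    [0,0,-34,0],
    [0,0,-34,0],
    [-0.7,9,-34,0],
    [-1.4,17.5,-34,0],
    [-2,20.5,-34,0],
    [-2.6,23.5,-34,0],
    [-3.1,26.5,-34,0],
    [-3.7,29.5,-34,0],
    [-4.3,32.5,-34,0],
    [-4.9,35.5,-34,0],
    [-5.5,38.5,-34,0],
    [-6.1,41.5,-34,0],
    [-6.6,44.5,-34,0],
    [-7,46.5,-34,0],
    [-7,46.5,-34,0]
  ]
}}

```text
time_s: 15.33
eef_pos: [0.5792, -0.1674, 0.0421]
ee_rot: [-90.0, 0.1, -79.0]
ft_force: [0.9, -1.0, 1.4]
opening: -0.0001
```

```bash
python3 d.py 10 0.028
```

```text
15.3333 [ 0.5792 -0.1674  0.0421] [ 0.9 -1.   1.4]
tool loader [   2.  -119.5]
top disc loader (ellipse) [1.5 2. ] [47.3 51.1]
top tab loader [   2.7 -109.6]
side tab loader [   0.8 -107. ]
```

View pics/side10.png

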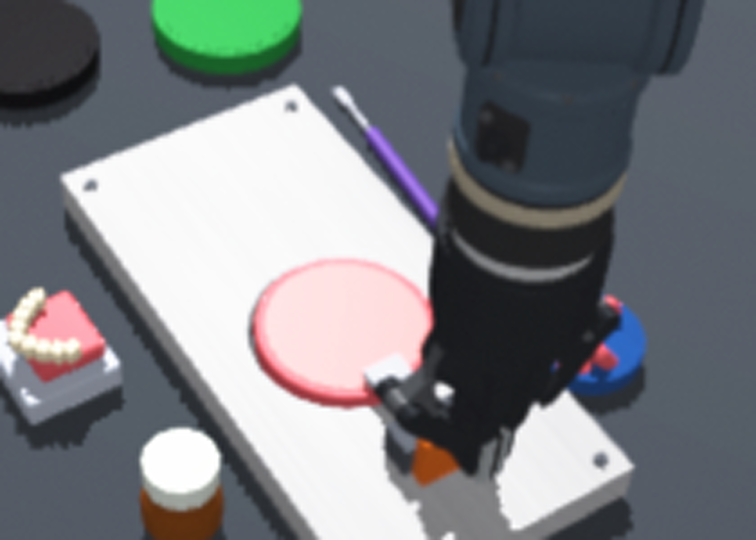

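Moving well: the bar is over the blank's edge and the tab has travelled about 24 mm. I'll advance in small steps until the force rises.

{"fn": "arm_command", "kwargs": {
  "rows": [
    [-0.2,1,0,0],
    [-0.4,2,0,0],
    [-0.6,3,0,0],
    [-0.8,4,0,0],
    [-0.8,4,0,0]
  ]
}}

```text
time_s: 16.05
eef_pos: [0.5785, -0.1656, 0.0419]
ee_rot: [-90.1, -0.2, -79.0]
ft_force: [0.5, -6.0, -3.0]
opening: -0.0001
```

{"fn": "arm_command", "kwargs": {
  "rows": [
    [-0.2,1,0,0],
    [-0.4,2,0,0],
    [-0.4,2,0,0]
  ]
}}

```text
time_s: 16.3
eef_pos: [0.5785, -0.1656, 0.042]
ee_rot: [-90.1, -0.4, -79.1]
ft_force: [1.3, -8.4, -4.1]
opening: 0.0005
```

```bash
python3 d.py 11 0.028; python3 -c "
from h import *
print(env.get_state()['ft_force'])"
```

```text
16.3 [ 0.5785 -0.1656  0.042 ] [ 1.3 -8.4 -4.1]
tool loader [   1.6 -117.5]
top disc loader (ellipse) [0.8 1.8] [47.8 52. ]
side tab loader [  -1.  -105.2]
[ 1.55087308 -9.29014729 -5.66856192]
```

View pics/side11.png

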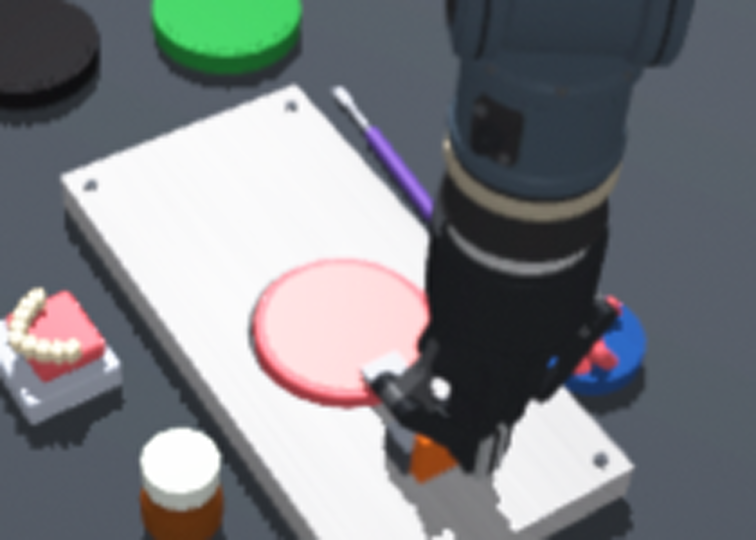

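{"fn": "arm_command", "kwargs": {
  "rows": [
    [1.5,-8,0,0],
    [4,-20,0,0],
    [7,-36,0,0],
    [8,-42,25,0],
    [8,-42,60,0],
    [12,-60,100,0],
    [20,-95,120,0],
    [20,-95,120,0]
  ]
}}

```text
time_s: 17.27
eef_pos: [0.6024, -0.2651, 0.1699]
ee_rot: [-89.4, -0.7, -79.2]
ft_force: [1.5, 0.6, 0.6]
opening: 0.0001
```

```bash
python3 d.py 12 0.028; python3 f.py | grep disc
```

```text
17.2667 [ 0.6024 -0.2651  0.1699] [1.5 0.6 0.6]
tool loader [   6.3 -219.7]
top disc loader (ellipse) [1.5 2.2] [46.9 51.2]
top tab loader [  -4.7 -101.7]
side tab loader [   2.4 -104.7]
disc [ 284  171   52   52 2045] [554.5 -48.4  47.6]
```

View pics/top12.png

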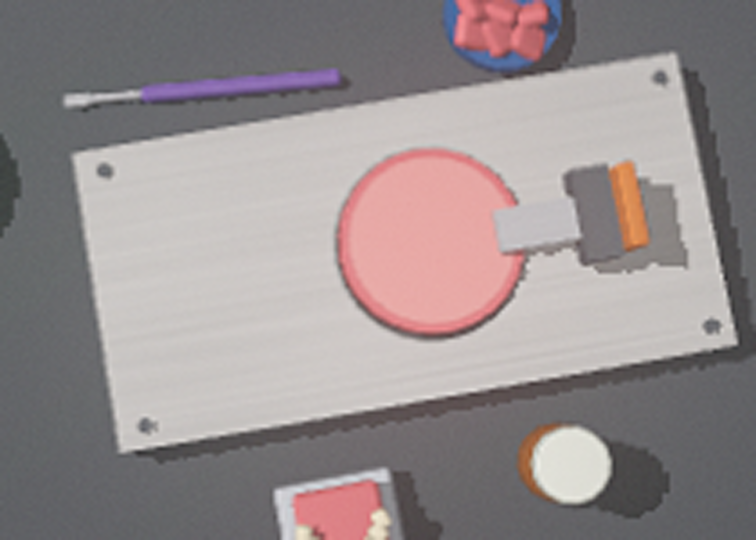

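View pics/side12.png

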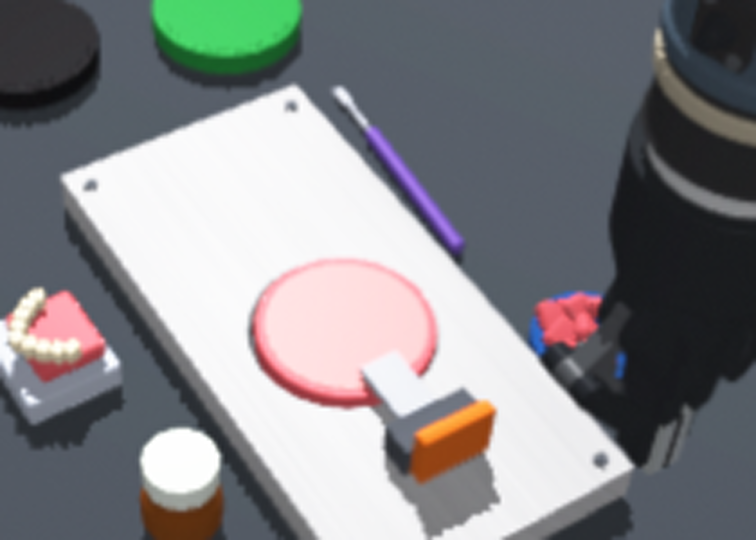

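Run:
```python
from h import *
p=env.snapshot("top");O=np.array([.5547,-.0505]);a=np.radians(10.9);ey=np.array([-np.sin(a),np.cos(a)])
print("bar tip y",(at(p,190+496/3.6,130+231/3.6,.036)[:2]-O)@ey)
hsv=cv2.cvtColor(p["image"],cv2.COLOR_BGR2HSV)
mo=((hsv[...,0]>5)&(hsv[...,0]<20)&(hsv[...,1]>150)&(hsv[...,2]>120)).astype(np.uint8)
n,l,st,c=cv2.connectedComponentsWithStats(mo);i=np.argmax([s[4] if s[0]>340 else 0 for s in st[1:]])+1
print(st[i],((at(p,*c[i],.06)-at(p,379.05,184.3,.06))[:2])@ey)
```

```text
bar tip y -0.03406861245761032
[360 176  10  23 134] 0.028246820639905246
```

```bash
python3 -c "
from h import *
print(env.job_done(), env.get_state()['time_s'])"
```

```text
the job is handed in; nothing more can be done
the job is handed in; nothing more can be done
```

I pushed the pink blank across the deck with two fingertips set 40 mm apart until it dropped into the recess. Then I closed the fingers, pushed the orange tab until it stalled, backed clear and handed the job in at about 17.5 s. No verdict was reported.

- **Blank:** after the drop it looked flat in both views. Its centre measured about 1 to 2.5 mm from the recess centre, against a limit of 5 mm. This includes the top view taken after the latch push.
- **Latch:** the bar tip measured at loader y -34 mm (home is -33), so about 29 mm of travel. The tab itself moved about 28 mm and butts against the guide. The tool stopped advancing as the force rose to about 10 N.
- **Bystanders:** the tin, model, carver and jar look unmoved in the pictures.
- **Disagreements:** the network's estimates of the tab position scattered by up to about 5 mm, so I relied on the bar tip, the tab's orange patch and the stall force instead. While I was pushing the blank, the fingertips hid its rear edge and the network's position for it ran a few millimetres off. I settled whether it was seated only after the arm was clear.

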